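Lock the vial rack on the shaker

TASK

Lock the vial rack down on the shaker before it runs: push the steel strap round on its post until it lies fully over the rack and stops under the cam, and only then push the cam lever fully down. Push gently with the fingertips or the outside of the fingers, without gripping either part, and leave the rack, the spare vial and everything else where they stand.

Things in the scene. Friction and masses are not known exactly. Their poses are not given: they have to be found in the camera images.
- shaker: orbital shaker fixed to the table, white, aluminium deck with a dark mat, 220 mm (x) by 340 mm (y), top 60 mm up; origin at the centre of its underside. Own frame: x away from the robot, y left; yaw within 0.3 rad. Strap post at y = -100 mm, cam post (20 x 26 mm, top at z = 158) at (27, 90), beyond the cam. It carries strap and lever; over 45 N of finger force on any of it, as a grip gives, is too hard
- strap (a joint): angle of the clamp strap about the upright strap post, rad: 0 = home, against its stop, lying along the shaker's +y over the rack and under the cam; grows counter-clockwise seen from above as the strap swings open towards the robot, up to 1.5. It starts between 0.9 and 1.4. It stays where it is left; about 1 N at the tab moves it
- strap_pivot (a point): point on the upright post's axis, level with the strap's top face, 130 mm above the table. The strap is a level flat steel bar 22 mm wide, 4 mm thick (z = 126 to 130 mm above the table), reaching 195 mm from this axis
- strap_tab (a point): middle of the upright tab on the strap, 130 mm from the post's axis, at z = 146 mm. The tab is a steel plate 30 mm long along the strap, 4 mm thick across it, on the strap's centre line, rising from the strap to z = 160 mm. Site y: along the strap, away from the post; point x: square to the tab, the way it goes as the strap swings home
- lever (a joint): angle of the cam lever about its level pin, rad: 0 = fully down, level, against its stop, pointing along the shaker's +y; grows as the lever's tip rises, up to 1.3. It starts between 0.8 and 1.15. It stays where it is left; 2 to 3 N near the tip moves it
- cam_pin (a point): the lever's pivot, on the pin (along the shaker's x axis), 146 mm above the table and 190 mm from the strap post's axis along the shaker's y; the round cam about it is 14 mm wide and 30 mm or less across
- lever_tip (a point): middle of the outer end face of the lever, 82 mm from the pin; the lever is a straight steel bar 12 mm wide and 8 mm thick, with a grey plastic paddle 24 mm wide, 8 mm thick and 30 mm long as its last 30 mm
- rack: steel rack with eight capped vials, one loose piece, 70 by 130 mm, white caps to 62 mm above its underside (4 mm below the strap's underside), standing loose on the shaker's deck between the two posts; origin at the centre of its underside
- spare_vial: a loose capped glass vial, 25 mm across, 60 mm tall, standing on the shaker's deck on the far (+x of the shaker) side of the rack; origin at the centre of its underside
- dishes: a stack of three culture dishes, 90 mm across, 45 mm tall, on the table; origin at the centre of its underside
- jar: an amber screw-cap jar, 60 mm across, 85 mm tall, on the table; origin at the centre of its underside
- beaker: an open glass beaker, 66 mm across, 85 mm tall, on the table; origin at the centre of its underside
- forceps: steel forceps, 130 mm long, 8 mm high, lying loose on the shaker's deck in front of the rack (shaker's -x side), roughly along y; origin at the middle of its underside
- spray: a white bottle, 64 mm across, 170 mm tall, on the table; origin at the centre of its underside
There are look-alikes about, which are no part of the job. Of the things shaped like the spare_vial, the glass one is meant.

How it is judged:
On the way, in this order (a step that is already met when the one before it is completed fails the run):
1. the strap is home over the rack, the lever still up (value of joint strap below 0.06 rad and value of joint lever above 0.4 rad), for 0.2 s.
2. the cam lever is fully down on the strap (value of joint strap below 0.06 rad and value of joint lever below 0.08 rad), for 0.2 s.
At the end, for the whole second after the job is handed in: the strap is home (within 0.06 rad of its stop) and the lever down (within 0.08 rad of its stop), both at rest; the rack stands within 12 mm of where it started, the spare vial is upright, and the other things are within 25 mm of where they started (all of step 2 and velocity of joint strap between -0.05 and 0.05 rad/s and velocity of joint lever between -0.05 and 0.05 rad/s and distance of rack from where it was at the start of the episode below 0.012 m and linear speed of rack below 0.02 m/s and angle between spare_vial's own z axis and vertical below 0.2 rad and distance of each of spare_vial, dishes, jar, beaker, forceps, spray from where it was at the start of the episode below 0.025 m); the robot touches nothing.
It fails at once if the lever is pushed down before the strap is home (value of joint lever below 0.4 rad and value of joint strap above 0.12 rad).
It fails at once if the rack is lifted, or pushed more than 12 mm (distance of rack from where it was at the start of the episode above 0.012 m).
It fails at once if the strap, the lever or the shaker is gripped or pressed with more than 45 N (contact force between the fingers and shaker above 45 N).
It fails at once if another thing is moved more than 25 mm, or the spare vial is tipped (distance of any of spare_vial, dishes, jar, beaker, forceps, spray from where it was at the start of the episode above 0.025 m or angle between spare_vial's own z axis and vertical above 0.2 rad).
It also fails if it takes over 51 s, if anything falls off the work surface, if the arm or the gripper's body presses on something with over 40 N, if the wrist force passes 120 N, or if a joint passes its speed limit or range.

ROBOT

A 6-joint arm with a two-finger parallel gripper is mounted at the origin on the work surface. World frame = base frame: x ahead of the robot, y to its left, z up, the work surface at z = 0. Lengths are in m, angles in rad, forces in N, time in s.
With the tool pointing down it reaches from about 0.375 to 0.9 m from the base axis. Payload 3.1 kg.
Tool frame: the origin (TCP) lies midway between the tips of the shut fingers; the grasp point (between the pads) lies 19 mm behind it; z points along the fingers, x is the direction in which the jaws open and shut, and the axes are right-handed (so a half turn about z gives the same grasp; the last joint's range is limited). The gripper opens to 85 mm and grips with 20 to 120 N. Pads are 22 mm wide; open, the fingers measure 114 mm over their backs; the gripper's body (76 mm by 85 mm) begins 54 mm behind the grasp point. The pads swing forward as they close: fully open they stand 13 mm farther back than shut.
Start: joints at [-1.452, 0.527, 1.433, -0, 1.181, -0.178], TCP at [0.183, -0.597, 0.231] pointing down, gripper open.
Joint ranges: [-3.08, 3.08], [-0.75, 2.2], [0.22, 2.44], [-1.43, 4.57], [0, 2.65], [-2.85, 2.85]. Speed limits (rad/s): [2.79, 2.79, 3.14, 3.14, 3.14, 3.14].

INTERFACE

Orientations are given as a unit quaternion [x, y, z, w].
In Python, from station import * gives the robot as it stands.
- The arm moves only by the tool servo_tool, never from a script. Its argument "targets" is a list of rows, each a list of 6 numbers: the shift along the tool's x, y, z in mm, then the turn, a rotation vector about the tool's x, y, z in degrees. A call has 1 to 10 rows; each row is the pose to reach, as a shift and turn from the pose commanded when the call began, along the tool's axes at that moment; what a row does not reach only later rows make up. A row lasts 1/8 s, in which the tool goes at most 62.5 mm and 10.7 degrees, less where a joint would pass 70% of its speed; a pose out of reach is approached as far as the arm can. A call with a gripper value outside its range is refused whole. "gripper" is the finger opening in mm, from 0 to 85.4, set as the call begins (left out, the last holds). The fingers move at their own pace and stop on an object; "newtons" is the grip in N (left out, the last holds). Time passes only in rows, so rows that repeat a pose let the fingers close. It gives the time, the measured TCP pose, the force and the opening at its end, in the units of the state.
- sense(): the state, without advancing time (a new reading comes with each control period).
- snapshot(name): name is "scene" or "top" or "wrist"; returns a dict with "color" (420x560x3 uint8, red, green, blue), "vfov" (degrees; the focal length in pixels is half the picture's height over the tangent of half this angle, whatever the lens; pixels are square), "cx", "cy" (the principal point, pixels), "R" (3x3) and "t" (3): a world point X has camera coordinates R X + t. Camera axes: x right, y down, z forward; pixel columns grow to the right and rows downward; lengths in m; the calibration is good to about 2 mm. A picture is of the moment at which its call begins. There is no depth.
- sign_off(): hands the job in, once; it reports no verdict.
The state is a dict: "t": time; "q": joint angles; "qd": joint speeds; "tau": joint torques, N m; "tcp_pos": TCP position; "tool_rot": TCP orientation; "force": force on the tool from outside, world axes, zero at the start; "ft_torque": the same for the moment, N m; "finger_gap": opening from 0.0 (shut) to 1.0 (fully open).
Only numpy, scipy, OpenCV 4.12 (cv2) and the standard library are available. Lean on these libraries where they do the work, as an engineer would, in place of code of your own. Each camera call takes 0.05 s, during which the arm holds its last target. There are 200 camera calls.

## Working session

There is one attempt and no reset: what is moved stays moved. The work goes in short steps, Python scripts to look and compute and a tool call to move; the robot and the scene stay as the last step left them, time stands still between calls to the robot, and variables do not carry over. Pictures are saved under pics/ and viewed, about 8 in all and at most 12, crops included, and the job is handed in when it is done.

Besides the shell and the picture viewer there is one more tool, called as name(argument=value, ...), one argument or row to a line, values as JSON. servo_tool: Moves the arm, as the interface text tells. Its arguments: {"type":"object","properties":{"targets":{"type":"array","items":{"type":"array","items":{"type":"number"}}},"gripper":{"type":"number"},"newtons":{"type":"number"}},"required":["targets"]}

```bash
mkdir -p pics; ls
python3 - <<'E'
from station import *
import cv2
s=sense();print(s['t'],s['tcp_pos'],s['tool_rot'],s['finger_gap'])
for n in ["scene","top"]:
    p=snapshot(n);cv2.imwrite(f"pics/{n}0.png",p["color"][:,:,::-1])
    import pickle;pickle.dump(p,open(f"{n}0.pkl","wb"))
    print(n,p["vfov"],p["cx"],p["cy"],p["R"],p["t"])
E
```

```text
pics
0.0 [ 0.18332652 -0.59675627  0.23032801] [ 8.04183198e-01 -5.94380525e-01 -7.49663662e-04 -7.83155649e-04] 0.9985838987268564
scene 48.08778517630247 279.37027392639465 207.8443221753252 [[ 0.84598211  0.53312735 -0.00946063]
 [ 0.33551706 -0.54603057 -0.76764505]
 [-0.41441837  0.64623977 -0.64080541]] [-0.51482617 -0.09346098  1.51077029]
top 56.28274549219767 279.71446379194015 209.37453051338755 [[-0.02761844 -0.99960321 -0.00553618]
 [-0.99508187  0.02801972 -0.09501036]
 [ 0.09512779  0.00288491 -0.99546089]] [0.01813291 0.63595521 1.16210651]
```

View pics/scene0.png

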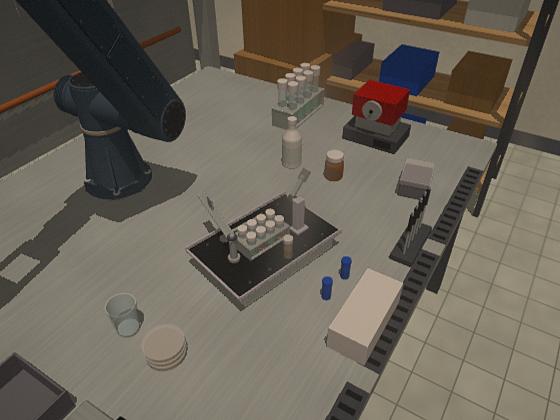

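View pics/top0.png

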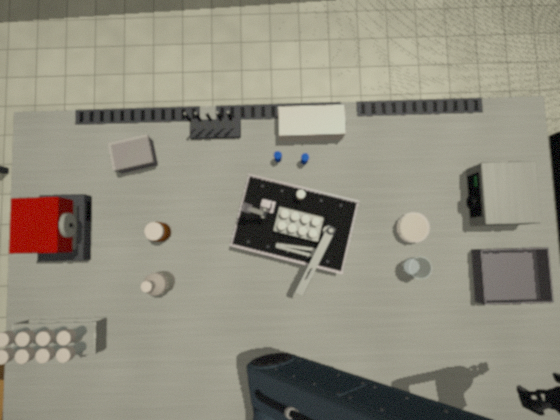

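The scene view shows the shaker at about (265,245), with the strap sticking out towards the robot and the lever raised near (300,185). In the top view the shaker's corners are near (249,175), (358,201), (341,272) and (231,248). The strap post is near (329,231), the strap's end near (299,293), and the lever and cam near (255,208). I'll enlarge both.

Run:
```python
import cv2
a=cv2.imread("pics/top0.png")[165:305,220:370]
cv2.imwrite("pics/top0c.png",cv2.resize(a,None,fx=5,fy=4.2857*0+4.2,interpolation=cv2.INTER_CUBIC) if 0 else cv2.resize(a,None,fx=4,fy=4,interpolation=cv2.INTER_CUBIC))
a=cv2.imread("pics/scene0.png")[160:310,180:350]
cv2.imwrite("pics/scene0c.png",cv2.resize(a,None,fx=4,fy=4,interpolation=cv2.INTER_CUBIC))
```

```text
(no output)
```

View pics/top0c.png

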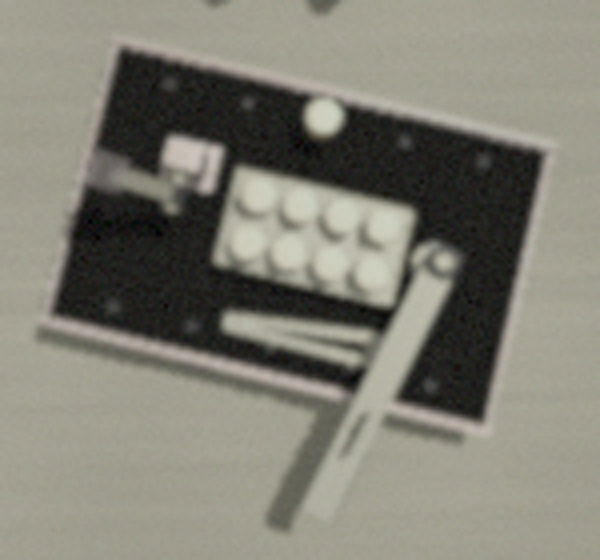

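View pics/scene0c.png

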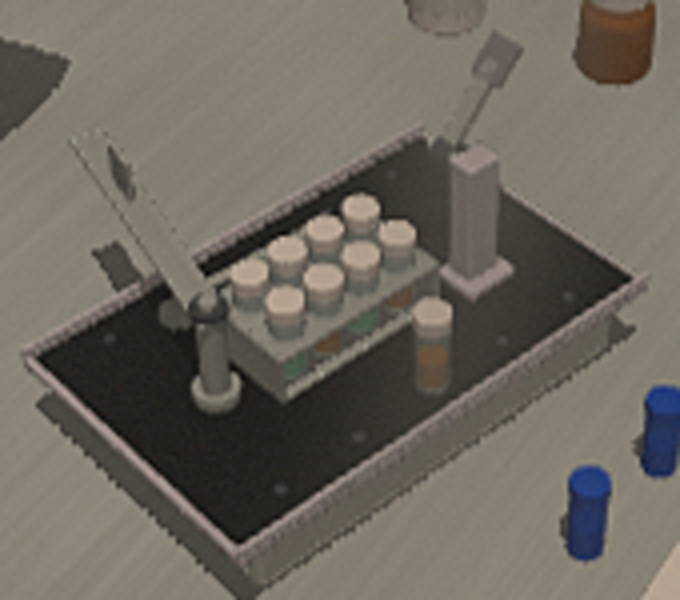

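The top crop shows deck corners (118,42), (553,147), (490,430) and (47,325), the strap pivot near (436,260), the strap's end middle near (318,513), the tab near (353,436), and the paddle near (105,170) with the cam near (175,195). The scene crop shows the paddle end near (503,42), the tab near (120,170), the pivot near (208,305) and the cam post top near (473,160).

```bash
cat > h.py <<'E'
import numpy as np,pickle
def K(p): 
    f=p["color"].shape[0]/2/np.tan(np.radians(p["vfov"])/2); return f
def ray(p,u,v):
    d=p["R"].T@np.array([(u-p["cx"])/K(p),(v-p["cy"])/K(p),1]); return -p["R"].T@p["t"],d/np.linalg.norm(d)
def atz(p,u,v,z):
    o,d=ray(p,u,v); return o+d*(z-o[2])/d[2]
def tri(*r):
    A=sum(np.eye(3)-np.outer(d,d) for o,d in r);b=sum((np.eye(3)-np.outer(d,d))@o for o,d in r)
    x=np.linalg.solve(A,b);return x,[np.linalg.norm(np.cross(x-o,d)) for o,d in r]
def proj(p,X):
    c=p["R"]@X+p["t"]; return K(p)*c[:2]/c[2]+[p["cx"],p["cy"]]
E
python3 - <<'E'
from h import *
np.set_printoptions(precision=4,suppress=True)
T=pickle.load(open("top0.pkl","rb"));S=pickle.load(open("scene0.pkl","rb"))
t=lambda u,v:(u/4+220-.375,v/4+165-.375); s=lambda u,v:(u/4+180-.375,v/4+160-.375)
C=np.array([atz(T,*t(*c),.06) for c in [(118,42),(553,147),(490,430),(47,325)]])[:,:2]
print(C,[np.linalg.norm(C[i]-C[i-1]) for i in range(4)],C.mean(0))
C2=np.array([atz(S,*s(*c),.06) for c in [(640,280),(240,552),(28,355),(422,130)]])[:,:2]
print("scene",C2,[np.linalg.norm(C2[i]-C2[i-1]) for i in range(4)],C2.mean(0))
for Cc in (C,C2):
    yv=(Cc[0]+Cc[3]-Cc[1]-Cc[2]); print("yaw",np.arctan2(-yv[0],yv[1]))
    xv=(Cc[0]+Cc[1]-Cc[2]-Cc[3]); print("yaw",np.arctan2(xv[1],xv[0]))
pv=atz(T,*t(436,260),.134);e=atz(T,*t(318,513),.13)
pv2=atz(S,*s(208,303),.134)
print("pivot",pv,pv2,"end",e,np.linalg.norm(e-pv))
print("tab",tri(ray(T,*t(353,436)),ray(S,*s(120,172))))
print("tip",tri(ray(T,*t(98,170)),ray(S,*s(503,42))))
print("vial",tri(ray(T,*t(324,117)),ray(S,*s(433,313))))
print("campost", [atz(S,*s(*c),.158) for c in [(452,157),(471,147),(497,158),(476,170)]],[atz(T,*t(*c),.158) for c in [(166,135),(222,145),(213,192),(158,172)]])
E
```

```text
[[ 0.7387  0.0888]
 [ 0.6507 -0.2319]
 [ 0.4446 -0.1764]
 [ 0.5297  0.1452]] [np.float64(0.21645122213114534), np.float64(0.3325898947512154), np.float64(0.21337654541256543), np.float64(0.33270547281403007)] [ 0.5909 -0.0436]
scene [[ 0.7364  0.0929]
 [ 0.647  -0.2273]
 [ 0.4417 -0.1701]
 [ 0.5318  0.1539]] [np.float64(0.21346478997664706), np.float64(0.33251585017021557), np.float64(0.21306632867339878), np.float64(0.33625226292720617)] [ 0.5892 -0.0376]
yaw -0.2632481859061977
yaw -0.263311187422647
yaw -0.2716653257601247
yaw -0.28079994770317723
pivot [ 0.5665 -0.1331  0.134 ] [ 0.5613 -0.1331  0.134 ] end [ 0.3966 -0.0465  0.13  ] 0.1907067642025721
tab (array([ 0.4482, -0.0717,  0.1423]), [np.float64(0.0006735316265822695), np.float64(0.000673531626582256)])
tip (array([0.6284, 0.0921, 0.2099]), [np.float64(0.0010648801122305114), np.float64(0.0010648801122306103)])
vial (array([ 0.6704, -0.0595,  0.1206]), [np.float64(0.0007552258094258437), np.float64(0.0007552258094255614)])
campost [array([0.6282, 0.0335, 0.158 ]), array([0.6331, 0.0483, 0.158 ]), array([0.6525, 0.0473, 0.158 ]), array([0.6473, 0.0303, 0.158 ])] [array([0.6555, 0.0497, 0.158 ]), array([0.6475, 0.0118, 0.158 ]), array([0.6157, 0.0188, 0.158 ]), array([0.6304, 0.0557, 0.158 ])]
```

```bash
cat >> h.py <<'E'
from scipy.spatial.transform import Rotation as Ro
psi=-0.268; PIV=np.array([.564,-.135,0]); XS=np.array([np.cos(psi),np.sin(psi),0]); YS=np.array([-np.sin(psi),np.cos(psi),0])
PIN=PIV+.19*YS+[0,0,.146]
def pose(pos,push):  # tool down, tool y = -push
    y=-np.array(push);z=np.array([0,0,-1.]);return np.array(pos),Ro.from_matrix(np.c_[np.cross(y,z),y,z])
def strap(phi,d,z,r=.13):
    th=np.pi/2+psi+phi; rad=np.array([np.cos(th),np.sin(th),0]); pu=np.array([np.sin(th),-np.cos(th),0])
    return pose(PIV+r*rad-d*pu+[0,0,z],pu)
def rows(targets,base=None):
    if base is None:
        from station import sense
        s=sense();base=(np.array(s["tcp_pos"]),Ro.from_quat(s["tool_rot"]))
        print(s["t"],base[0].round(4),np.round(s["force"],2),s["finger_gap"],np.round(s["q"],2))
    for p,R in targets:
        print(np.r_[base[1].inv().apply(p-base[0])*1000,np.degrees((base[1].inv()*R).as_rotvec())].round(1).tolist())
E
python3 - <<'E'
from h import *
rows([strap(1.345,.030,.231)])
rows([strap(1.345,.030,.142)],strap(1.345,.030,.231))
E
```

```text
0.1 [ 0.1833 -0.5968  0.2304] [ 0.56 -0.83 -0.77] 0.9985706974755081 [-1.45  0.53  1.43  0.    1.18 -0.18]
[-401.2, -386.7, 0.3, -0.1, 0.1, -44.6]
[0.0, 0.0, 89.0, 0.0, 0.0, 0.0]
```

servo_tool(
  targets=[
    [-40,-39,0,0,0,-5],
    [-80,-77,0,0,0,-10],
    [-120,-116,0,0,0,-15],
    [-160,-154,0,0,0,-20],
    [-200,-193,0,0,0,-25],
    [-240,-232,0,0,0,-30],
    [-290,-280,0,0,0,-35],
    [-340,-328,0,0,0,-40],
    [-380,-366,0,0,0,-44],
    [-401,-387,0,0,0,-44.6],
  ],
  gripper=0,
)

```text
t: 1.35
tcp_pos: [0.436, -0.0978, 0.2312]
tool_rot: [0.97, -0.243, -0.0, -0.0]
force: [-0.0, 0.5, -0.7]
finger_gap: -0.0
```

Run:
```python
from h import *
from station import *
import cv2
rows([strap(1.345,.030,.231),strap(1.345,.030,.142)])
p=snapshot("top");a=p["color"][165:305,220:370,::-1];q=snapshot("wrist")
pickle.dump(q,open("wrist1.pkl","wb"))
im=np.zeros((560,800,3),np.uint8)
im[:373,:400]=cv2.resize(a,(400,373),interpolation=cv2.INTER_CUBIC);im[:300,400:]=cv2.resize(q["color"][:,:,::-1],(400,300))
cv2.imwrite("pics/m1.png",im[:373])
```

```text
1.35 [ 0.436  -0.0978  0.2312] [-0.04  0.49 -0.69] -0.0004069386552090637 [-0.47  0.29  1.86  0.    0.99  0.02]
[0.4, 2.1, 0.2, -0.0, 0.0, 0.1]
[0.4, 2.1, 89.2, -0.0, 0.0, 0.1]
```

View pics/m1.png

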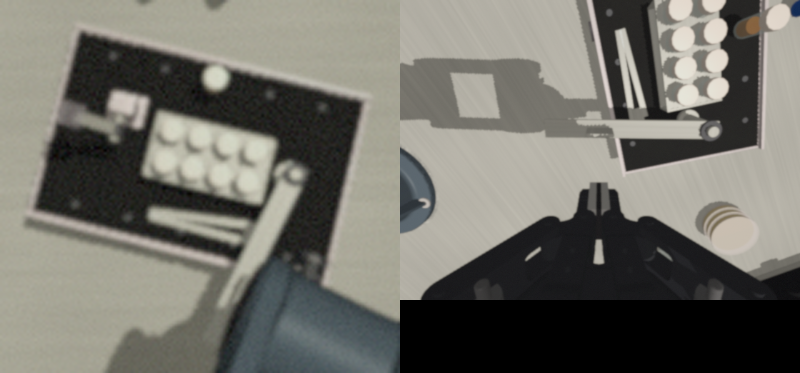

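The wrist view (right half) shows the fingertips near (598,185) and the strap running left from its post at (711,130). The gripper's shadow crosses its outer part. I'll compare this with the projection of my model.

Run:
```python
from h import *
import cv2
q=pickle.load(open("wrist1.pkl","rb"))
im=q["color"][:,:,::-1].copy()
phi=1.345;th=np.pi/2+psi+phi;rad=np.array([np.cos(th),np.sin(th),0]);n=np.array([np.sin(th),-np.cos(th),0])
for X in [PIV+[0,0,.13],PIV+.195*rad+.011*n+[0,0,.13],PIV+.195*rad-.011*n+[0,0,.13],PIV+.115*rad+[0,0,.16],PIV+.145*rad+[0,0,.16],PIV+.115*rad-.011*n+[0,0,.13],PIV+.145*rad-.011*n+[0,0,.13]]:
    u=proj(q,X);print(u.round());cv2.circle(im,tuple(int(v) for v in u),2,(0,0,255),-1)
cv2.imwrite("pics/w1.png",cv2.resize(im[100:300,200:480],None,fx=2.8,fy=2.8,interpolation=cv2.INTER_CUBIC))
```

```text
[434. 183.]
[201. 169.]
[203. 194.]
[300. 192.]
[259. 191.]
[297. 195.]
[262. 195.]
```

View pics/w1.png

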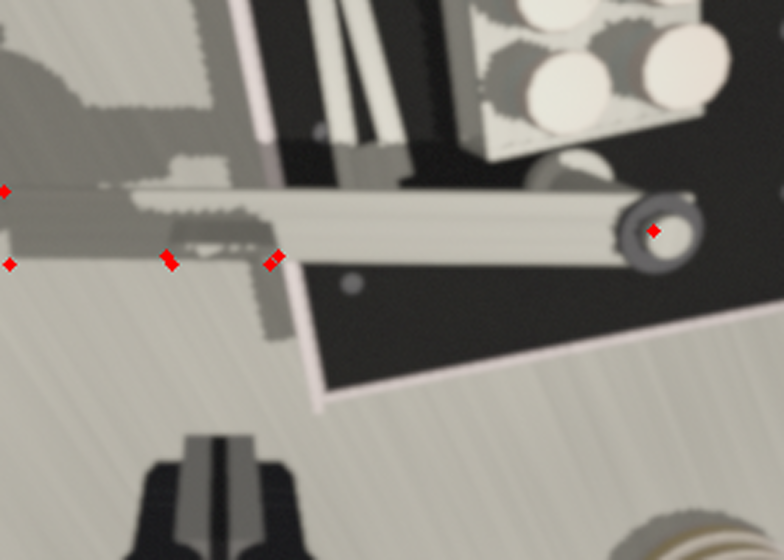

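The model's projection matches the strap in the wrist view to within about 3 mm. I'll descend behind the tab and come up to it.

servo_tool(
  targets=[
    [0,2,30,0,0,0],
    [0,2,60,0,0,0],
    [0,2,89,0,0,0],
    [0,2,89,0,0,0],
    [0,-4,89,0,0,0],
    [0,-9,89,0,0,0],
    [0,-13,89,0,0,0],
    [0,-13,89,0,0,0],
  ],
)

```text
t: 2.45
tcp_pos: [0.4423, -0.0888, 0.1429]
tool_rot: [0.97, -0.244, 0.001, 0.0]
force: [0.1, 0.8, 0.4]
finger_gap: 0.001
```

Run:
```python
from h import *
rows([strap(1.345-.085*(i+1),.0135,.142) for i in range(8)])
```

```text
2.45 [ 0.4423 -0.0888  0.1429] [0.09 0.75 0.44] 0.0008922301010419031 [-0.45  0.45  1.95 -0.    0.75  0.05]
[-1.6, -14.6, 0.9, -0.0, -0.1, 4.9]
[-1.4, -25.7, 0.9, -0.0, -0.1, 9.8]
[-0.2, -36.8, 0.9, -0.0, -0.1, 14.6]
[2.0, -47.7, 0.9, -0.0, -0.1, 19.5]
[5.0, -58.3, 0.9, -0.0, -0.1, 24.4]
[9.0, -68.7, 0.9, -0.0, -0.1, 29.2]
[13.8, -78.7, 0.9, -0.0, -0.1, 34.1]
[19.5, -88.3, 0.9, -0.0, -0.1, 39.0]
```

servo_tool(
  targets=[
    [-1.5,-7,1,0,0,2],
    [-1.5,-15,1,0,0,5],
    [-1.5,-26,1,0,0,10],
    [0,-37,1,0,0,15],
    [2,-48,1,0,0,19.5],
    [5,-58,1,0,0,24.5],
    [9,-69,1,0,0,29],
    [14,-79,1,0,0,34],
    [19.5,-88,1,0,0,39],
  ],
)

```text
t: 3.58
tcp_pos: [0.5003, -0.0205, 0.1414]
tool_rot: [0.832, -0.555, -0.001, 0.0]
force: [-1.5, -0.5, 1.4]
finger_gap: -0.001
```

Run:
```python
from h import *
rows([strap(f,.0135,.142) for f in (.58,.5,.42,.34,.26,.18,.12,.07)])
```

```text
3.575 [ 0.5003 -0.0205  0.1414] [-1.49 -0.51  1.4 ] -0.0009099717185144345 [-0.26  0.5   1.83 -0.    0.82  0.91]
[-0.5, -12.0, -0.6, 0.1, 0.0, 4.6]
[-0.3, -22.5, -0.7, 0.1, 0.0, 9.2]
[0.7, -32.9, -0.7, 0.1, 0.0, 13.8]
[2.6, -43.2, -0.7, 0.1, 0.0, 18.4]
[5.2, -53.3, -0.7, 0.1, 0.0, 23.0]
[8.7, -63.1, -0.7, 0.1, 0.0, 27.6]
[11.8, -70.3, -0.7, 0.1, 0.0, 31.0]
[14.7, -76.2, -0.7, 0.1, 0.0, 33.9]
```

servo_tool(
  targets=[
    [-0.5,-12,-1,0,0,4.5],
    [0,-22.5,-1,0,0,9],
    [1,-33,-1,0,0,14],
    [2.5,-43,-1,0,0,18.5],
    [5,-53,-1,0,0,23],
    [8.5,-63,-1,0,0,27.5],
    [12,-70,-1,0,0,31],
    [14.5,-76,-1,0,0,34],
  ],
)

```text
t: 4.58
tcp_pos: [0.5761, -0.0049, 0.1422]
tool_rot: [-0.633, 0.774, 0.0, -0.001]
force: [-0.8, 0.4, 0.5]
finger_gap: 0.003
```

Run:
```python
from h import *
from station import *
import cv2
rows([strap(f,.0135,.142) for f in (.03,0)])
q=snapshot("scene");pickle.dump(q,open("scene2.pkl","wb"))
w=snapshot("wrist");pickle.dump(w,open("wrist2.pkl","wb"))
im=np.zeros((450,800,3),np.uint8)
im[:450,:400]=cv2.resize(q["color"][170:305,210:330,::-1],(400,450),interpolation=cv2.INTER_CUBIC)
im[:300,400:]=cv2.resize(w["color"][:,:,::-1],(400,300),interpolation=cv2.INTER_AREA)
cv2.imwrite("pics/m2.png",im)
```

```text
4.575 [ 0.5761 -0.0049  0.1422] [-0.79  0.35  0.53] 0.003355225327130328 [-0.2   0.58  1.64 -0.    0.93  1.57]
[-0.5, -5.4, 0.2, 0.1, -0.0, 2.2]
[-0.7, -9.4, 0.2, 0.1, -0.0, 3.9]
```

View pics/m2.png

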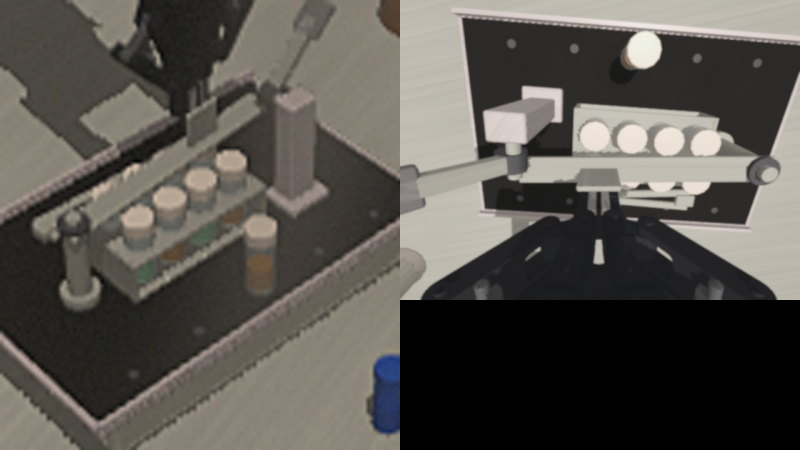

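The strap is nearly home. The tab near (200,120) in the left panel is against the fingers, the strap's free end has reached the cam, and the lever is still up. I'll keep pushing gently until it meets the stop.

servo_tool(
  targets=[
    [-0.5,-3,0,0,0,1],
    [-0.5,-5.5,0,0,0,2],
    [-0.5,-8,0,0,0,3],
    [-0.5,-10,0,0,0,4],
    [-0.5,-10,0,0,0,4],
  ],
)

```text
t: 5.3
tcp_pos: [0.5867, -0.0066, 0.1423]
tool_rot: [-0.606, 0.795, -0.0, 0.0]
force: [0.0, 1.4, -0.4]
finger_gap: 0.001
```

servo_tool(
  targets=[
    [0,-2,0,0,0,0],
    [0,-3,0,0,0,0],
    [0,-4,0,0,0,0],
    [0,-4,0,0,0,0],
  ],
)

```text
t: 5.8
tcp_pos: [0.587, -0.0067, 0.1423]
tool_rot: [-0.607, 0.795, 0.003, -0.002]
force: [-6.8, 2.5, 5.7]
finger_gap: 0.004
```

The force rose to about 9 N while the tool stayed put, at the position where I expected the stop. I'll back off, lift, and compare the images with the model, including a fit of the lever.

servo_tool(
  targets=[
    [0,4,0,0,0,0],
    [0,12,0,0,0,0],
    [0,18,-20,0,0,0],
    [0,18,-70,0,0,0],
    [0,18,-118,0,0,0],
    [0,18,-118,0,0,0],
  ],
)

```text
t: 6.55
tcp_pos: [0.5761, -0.0033, 0.2664]
tool_rot: [-0.606, 0.795, -0.005, 0.004]
force: [-0.5, -0.3, 0.0]
finger_gap: -0.0
```

Run:
```python
from h import *
from station import *
import cv2
s=sense();print(s["t"],s["tcp_pos"],s["force"])
q=snapshot("scene");w=snapshot("wrist");pickle.dump((q,w),open("p3.pkl","wb"))
a=q["color"][:,:,::-1].copy();b=w["color"][:,:,::-1].copy()
P=PIV
pts=[P+[0,0,.13],P+.195*YS+.011*XS+[0,0,.13],P+.195*YS-.011*XS+[0,0,.13],P+.115*YS+[0,0,.16],P+.145*YS+[0,0,.16]]
al=.95
for al in (.85,.95,1.05): pts+=[PIN+.082*(np.cos(al)*YS+np.sin(al)*np.array([0,0,1]))]
pts+=[PIN]
A=cv2.resize(a[170:305,210:330],None,fx=3.333,fy=3.333,interpolation=cv2.INTER_CUBIC);B=cv2.resize(b,None,fx=.714,fy=.714,interpolation=cv2.INTER_AREA)
for X in pts:
    u=(proj(q,X)-[210,170])*3.333;v=proj(w,X)*.714
    cv2.circle(A,tuple(int(k) for k in u),2,(0,0,255),-1);cv2.circle(B,tuple(int(k) for k in v),2,(0,0,255),-1)
im=np.zeros((450,800,3),np.uint8);im[:A.shape[0],:A.shape[1]]=A[:450];im[:B.shape[0],400:400+B.shape[1]]=B[:,:400]
cv2.imwrite("pics/m3.png",im)
```

```text
6.55 [ 0.57614028 -0.00332668  0.2664096 ] [-0.50939458 -0.3033762   0.00557926]
```

View pics/m3.png

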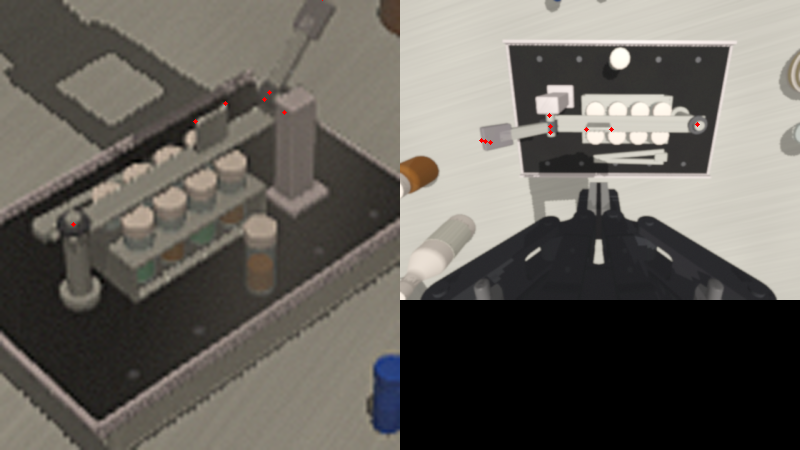

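The strap lies home in line with the model. The lever sits 2–5 mm further in +x_s than the model, so I'll offset by 3 mm and compute the lever arc.

```bash
cat >> h.py <<'E'
def lev(al,c=0.,r=.062,w=.009,xo=.003):
    n=4e-3+c
    return pose(PIN+xo*XS+(r*np.cos(al)-n*np.sin(al)-w)*YS+np.array([0,0,r*np.sin(al)+n*np.cos(al)]),XS)
E
python3 - <<'E'
from h import *
p,R=lev(.95,.012);rows([(np.r_[p[:2],.266],R),(p,R)])
rows([lev(a) for a in np.arange(.95,.34,-.1)],(p,R))
E
```

```text
6.65 [ 0.573  -0.0028  0.2618] [-0.36 -0.49 -0.87] -0.0005044811581243519 [-0.2   0.42  1.53 -0.    1.19  1.64]
[-74.2, -29.3, -4.2, -0.1, 0.0, 0.0]
[-74.1, -29.2, 56.1, -0.1, 0.0, 0.0]
[-9.8, -0.0, 7.0, 0.0, 0.0, 0.0]
[-14.9, -0.0, 10.5, 0.0, 0.0, 0.0]
[-19.6, -0.0, 14.6, 0.0, 0.0, 0.0]
[-23.9, 0.0, 19.0, 0.0, 0.0, 0.0]
[-27.7, -0.0, 23.9, 0.0, 0.0, 0.0]
[-31.0, -0.0, 29.2, 0.0, 0.0, 0.0]
[-33.8, -0.0, 34.7, 0.0, 0.0, 0.0]
```

servo_tool(
  targets=[
    [-15,-6,-4,0,0,0],
    [-35,-14,-4,0,0,0],
    [-55,-22,-4,0,0,0],
    [-74,-29,-4,0,0,0],
    [-74,-29,20,0,0,0],
    [-74,-29,40,0,0,0],
    [-74,-29,56,0,0,0],
    [-74,-29,56,0,0,0],
  ],
)

```text
t: 7.65
tcp_pos: [0.6198, 0.0614, 0.2026]
tool_rot: [-0.607, 0.795, 0.001, -0.001]
force: [0.2, 0.3, -1.0]
finger_gap: -0.001
```

Run:
```python
from h import *
from station import *
import cv2
rows([lev(.95,.012)]+[lev(a) for a in np.arange(.95,.34,-.1)])
q=snapshot("scene");w=snapshot("wrist")
im=np.zeros((400,800,3),np.uint8)
im[:,:400]=cv2.resize(q["color"][155:255,245:345,::-1],(400,400),interpolation=cv2.INTER_CUBIC)
im[:,400:]=cv2.resize(w["color"][60:340,150:430,::-1],(400,400),interpolation=cv2.INTER_CUBIC)
cv2.imwrite("pics/m4.png",im)
```

```text
7.65 [0.6198 0.0614 0.2026] [ 0.15  0.28 -1.01] -0.0009028942961845385 [-0.08  0.56  1.46  0.    1.12  1.76]
[0.2, -1.2, -3.1, 0.2, -0.0, 0.0]
[-9.6, -1.3, 3.9, 0.2, -0.0, 0.0]
[-14.7, -1.3, 7.4, 0.2, -0.0, 0.0]
[-19.4, -1.3, 11.4, 0.2, -0.0, 0.0]
[-23.7, -1.3, 15.9, 0.2, -0.0, 0.0]
[-27.6, -1.3, 20.8, 0.2, -0.0, 0.0]
[-30.9, -1.4, 26.0, 0.2, -0.0, 0.0]
[-33.7, -1.4, 31.6, 0.2, -0.0, 0.0]
```

View pics/m4.png

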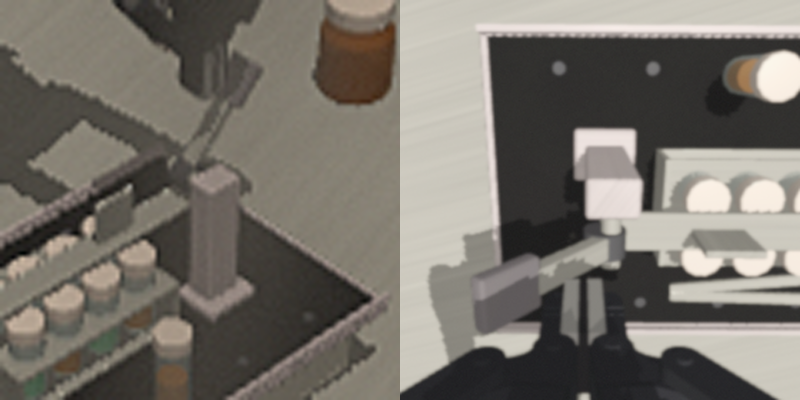

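The fingertips, near (230,80) in the left panel and (580,285) in the right, stand just inside the raised lever and centred on its width. I'll follow the arc down.

servo_tool(
  targets=[
    [-5,-1,1,0,0,0],
    [-9.5,-1,4,0,0,0],
    [-14.5,-1,7.5,0,0,0],
    [-19.5,-1,11.5,0,0,0],
    [-23.5,-1,16,0,0,0],
    [-27.5,-1,21,0,0,0],
    [-31,-1,26,0,0,0],
    [-33.5,-1,31.5,0,0,0],
  ],
)

```text
t: 8.75
tcp_pos: [0.6307, 0.0933, 0.1726]
tool_rot: [-0.606, 0.795, -0.0, 0.0]
force: [0.4, 1.4, 3.9]
finger_gap: -0.001
```

Run:
```python
from h import *
from station import *
import cv2
rows([lev(a) for a in (.25,.15,.05,0,-.03)])
```

```text
8.75 [0.6307 0.0933 0.1726] [0.43 1.4  3.94] -0.0007686728177864676 [-0.03  0.61  1.46  0.    1.07  1.81]
[-2.2, 0.8, 7.4, -0.0, 0.0, 0.0]
[-3.8, 0.8, 13.4, -0.0, 0.0, 0.0]
[-4.9, 0.8, 19.5, -0.0, 0.0, 0.0]
[-5.1, 0.8, 22.6, -0.0, 0.0, 0.0]
[-5.2, 0.8, 24.4, -0.0, 0.0, 0.0]
```

The upward force is about 4 N, so the lever is moving with the fingers.

servo_tool(
  targets=[
    [-2,0,7,0,0,0],
    [-4,0,13,0,0,0],
    [-5,0,18,0,0,0],
    [-5,0,21,0,0,0],
    [-5,0,22.5,0,0,0],
    [-5,0,22.5,0,0,0],
  ],
)

```text
t: 9.5
tcp_pos: [0.6313, 0.0976, 0.1501]
tool_rot: [-0.606, 0.795, 0.0, -0.0]
force: [-0.3, 0.9, 1.0]
finger_gap: -0.003
```

servo_tool(
  targets=[
    [0,0,1,0,0,0],
    [0,0,2,0,0,0],
    [0,0,3,0,0,0],
    [0,0,4,0,0,0],
    [0,0,4,0,0,0],
  ],
)

```text
t: 10.12
tcp_pos: [0.6314, 0.0976, 0.1497]
tool_rot: [-0.607, 0.795, -0.0, 0.0]
force: [-5.2, -0.5, 17.9]
finger_gap: -0.001
```

The lever is against its stop: 18 N, with the tip at z = 149.7 mm, level with the top of a lever lying flat. I'll lift clear and check.

servo_tool(
  targets=[
    [0,0,0,0,0,0],
    [0,0,-20,0,0,0],
    [0,0,-60,0,0,0],
    [0,0,-110,0,0,0],
    [20,50,-110,0,0,0],
    [40,100,-110,0,0,0],
    [60,150,-110,0,0,0],
    [60,150,-110,0,0,0],
    [60,150,-110,0,0,0],
  ],
)

```text
t: 11.25
tcp_pos: [0.4717, 0.0793, 0.2566]
tool_rot: [-0.606, 0.795, -0.001, 0.0]
force: [0.5, -0.5, 0.2]
finger_gap: 0.002
```

Run:
```python
from h import *
from station import *
import cv2
s=sense();print(s["t"],s["tcp_pos"],s["force"],np.abs(s["qd"]).max())
q=snapshot("scene");w=snapshot("top")
im=np.zeros((500,800,3),np.uint8)
im[:400,:400]=cv2.resize(q["color"][165:305,190:330,::-1],(400,400),interpolation=cv2.INTER_CUBIC)
im[:373,400:]=cv2.resize(w["color"][165:305,220:370,::-1],(400,373),interpolation=cv2.INTER_CUBIC)
cv2.imwrite("pics/m5.png",im[:400])
```

```text
11.25 [0.4717153  0.07930431 0.25664713] [ 0.52118213 -0.4778989   0.23091513] 0.04346468364574984
```

View pics/m5.png

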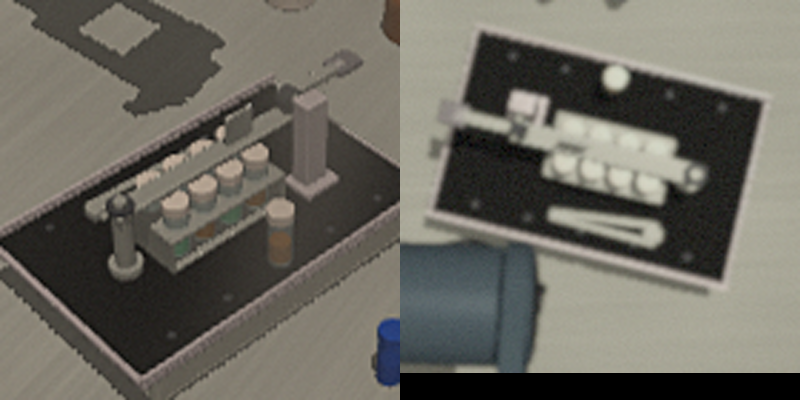

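Both views show the strap over the rack, the lever lying flat along it, and the rack, vial and forceps in place. One numeric check on the lever angle: the paddle's end appears at about (355,60) in the left panel and (443,110) in the right.

Run:
```python
from h import *
S=pickle.load(open("scene0.pkl","rb"));T=pickle.load(open("top0.pkl","rb"))
for a in (0,.1,.2):
    X=PIN+.003*XS+.082*(np.cos(a)*YS+np.sin(a)*np.array([0,0,1]))
    print(a,((proj(S,X)-[190,165])*400/140).round(),((proj(T,X)-[220,165])*400/150).round())
```

```text
0 [355.  57.] [ 36. 108.]
0.1 [355.  50.] [ 36. 108.]
0.2 [355.  43.] [ 36. 107.]
```

The observed end fits 0 rad best, which agrees with the contact height and force. I'll hand in.

```bash
python3 -c "
from station import *
print(sign_off())"
```

```text
the job is handed in; nothing more can be done
None
```

The strap is home over the rack and the cam lever is fully down. I did them in that order, with shut fingers and no gripping, and handed in at about 11 s.

- **Strap:** I pushed it round by its tab until it met its stop. The force rose to about 9 N with the tool no longer moving, at the position the measured geometry gave for home. The lever was still up at that point.
- **Lever:** I pushed it down along its arc until it met its stop. The force reached about 18 N with the fingertips at z = 149.7 mm, where a level lever's top face would be at 150 mm. In the last picture the lever's end falls where the model puts 0 rad in the scene camera. The top camera is about 7 enlarged pixels (roughly 8 mm) off along the lever, but that view barely changes with lever angle.
- **Everything else:** in the last pictures the rack, spare vial and forceps look undisturbed and the arm is clear. I judged this by eye, without measuring how far anything moved. The dishes, beaker and spray bottle were outside those crops, and the jar only showed at an edge.
- **Disagreement:** camera estimates of the strap and lever lines differed from the model by 2–5 mm. I allowed for this with a 3 mm offset on the lever.

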